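# Pin the feed roller of the collar-stay dispenser

### The job

Lock the feed roller of the clear collar-stay dispenser: take the headed steel pin from its walnut rest, turn the loose roller with the four-armed wheel until the roller's hidden cross-hole lines up under the guide hole in the dispenser's top, and pass the pin down through both, pressing it past the sprung catch until its head sits flush on the top. The acrylic cracks easily: use only light force on the wheel and the pin, stop turning as soon as the roller locks, and leave the other things on the shelf where they are.

Things in the scene. Friction and masses are not known exactly. Their poses are not given: they have to be found in the camera images.
- dispenser: Clear acrylic dispenser, fixed to the shelf. Origin: on the shelf, straight under the guide hole; z up, x and y along its sides. Roller housing 50 (x) x 52 (y) mm, flat top at z = 86 mm. On the -y side an open hopper of white collar stays, y -35 to -120 mm, top at 102 mm; on the +y side a shaft and post (to y = 45 mm) lead to the wheel. Over 20 N of the robot on it or its wheel cracks it.
- guide (a point): Centre of the mouth of the guide hole, in the middle of the housing's flat top, 86 mm above the shelf; axes as the dispenser. Vertical hole 9.5 mm wide, 16 mm deep, with a 2.5 mm chamfer. A pin put in it stands up with its tip resting on the roller below, and drops into the roller by itself when the cross-hole comes under it. Over 50 N between pin and dispenser cracks it.
- roller (a point): Centre of the roller, 50 mm above the shelf, right under the guide hole: a loose aluminium bushing 36 mm across (top at 68 mm), axis along the dispenser's y, with one straight cross-hole 11 mm wide through its middle, upright every half turn, not upright at the start. Once the pin has dropped in, the roller is locked to within about 5 degrees and the wheel's resistance rises sharply.
- catch (a point): Point between the two sprung catch balls on the pin's path below the roller, 24 mm above the shelf. The pin falls only part way: it may bind in the cross-hole (head 11 to 30 mm above the top; press it on, or ease the wheel back a little), and the balls stop it with its head 11 mm above the top until it is pressed past them (roughly 6 to 12 N). It then stays down.
- wheel: Grey thumb wheel on the roller's shaft: hub 24 mm across, four round arms along its own +x, -x, +z, -z, tips 42 mm from its centre (the origin; dispenser x 0, y 66, z 50 mm), 10 mm thick; y axis = shaft. Mounted at any angle: it does not tell where the cross-hole is. Turns endlessly either way (about 1 N at the tips), stays where left; positive about y moves its top to the dispenser's +x.
- pin: Straight steel pin, 20 g, standing upright in its rest at the start: shank 8 mm in diameter and 72 mm long with a round tip, head 14 mm in diameter and 14 mm high. Origin: the lower tip, z along the pin to the head (underside of the head at 72 mm, top of the head at 86 mm). Fully home its tip is 14 mm above the shelf.
- pin_rest: Walnut block 70 x 70 x 40 mm, fixed, with a vertical hole 9.5 mm wide and 30 mm deep in its middle, which holds the pin (tip 10 mm above the shelf). Origin: centre of its underside.
- valet_box: Bystander: open walnut valet box 130 x 180 x 50 mm with a pair of steel cufflinks in it. Origin: centre of its underside.
- glass_cube: Bystander: glass jewelry cube 72 mm wide, 80 mm high with its brass knob. Origin: centre of its underside.
- clamp: Bystander: blue plastic spring clamp lying flat, 120 x 50 x 22 mm. Origin: underside, near its pivot.

How it is judged:
By the outcome, as a careful person would: the job done as asked, in the order asked, and still so for the second after the job is handed in, with the robot touching nothing.
It also fails if it takes over 61 s, if anything falls off the work surface, if the arm or the gripper's body presses on something with over 40 N, if the wrist force passes 120 N, or if a joint passes its speed limit or range.

### The arm

A 6-joint arm with a two-finger parallel gripper is mounted at the origin on the work surface. World frame = base frame: x ahead of the robot, y to its left, z up, the work surface at z = 0. Lengths are in m, angles in degrees, forces in N, time in s.
With the tool pointing down it reaches from about 0.375 to 0.9 m from the base axis. Payload 3.1 kg.
Tool frame: the origin (TCP) lies on the centre line of the jaws, within the pads' length; the fingertips stand 17 mm ahead of it and the grasp point (between the pads) lies 2 mm behind it; z points along the fingers, y is the line along which they close (so a half turn about z gives the same grasp; the last joint's range is limited). The gripper opens to 87 mm and grips with 3 to 60 N. Pads are 19 mm wide; open, the fingers measure 117 mm over their backs; the gripper's body (75 mm by 190 mm) begins 51 mm behind the grasp point.
Start: joints at [-76.633, 30.224, 82.088, -0, 67.689, -10.227], TCP at [0.25, -0.573, 0.24] pointing down, gripper open.
Joint ranges: [-176.69, 176.69], [-43.24, 126.21], [12.49, 139.97], [-82, 262], [0, 151.66], [-163.58, 163.58]. Speed limits (degrees/s): [159.86, 159.86, 180, 180, 180, 180].

### API

Orientations are given as a 3x3 rotation matrix whose columns are the frame's x, y, z axes.
In Python, from rig import bot, imaging, finder gives the robot as it stands. The module is installed in compiled form; this text tells all that it offers.
- The arm moves only by the tool play_rows, never from a script. Its argument "motion" is a list that holds one entry, the list of rows, each a list of 6 numbers: the shift along the tool's x, y, z in m, then the turn, a rotation vector about the tool's x, y, z in degrees. In form: [[[dx, dy, dz, wx, wy, wz], ...]]. A call has 1 to 8 rows; each row is the pose to reach, as a shift and turn from the pose commanded when the call began, along the tool's axes at that moment; what a row does not reach only later rows make up. A row lasts 1/12 s, in which the tool goes at most 41.7 mm and 7.16 degrees, less where a joint would pass 70% of its speed; a pose out of reach is approached as far as the arm can. A call with a gripper value outside its range is refused whole. "fingers" is the finger opening in m, from 0 to 0.087, set as the call begins (left out, the last holds). The fingers move at their own pace and stop on an object; the grip force is fixed at half the most. Time passes only in rows, so rows that repeat a pose let the fingers close. It gives the time, the measured TCP pose, the force, the opening and the grip force at its end, in the units of the state.
- bot.read_state(): the state, without advancing time (a new reading comes with each control period).
- imaging.capture(name): name is "scene" or "top" or "wrist"; returns a dict with "frame" (384x512x3 uint8, red, green, blue), "camera_matrix" (3x3 intrinsics, pixels), "k1" (the pictures are not rectified: a ray, as slopes to the right and down, at radius r is drawn at 1 + k1 r^2 times it, then the intrinsics apply), "R" (3x3) and "t" (3): a world point X has camera coordinates R X + t. Camera axes: x right, y down, z forward; pixel columns grow to the right and rows downward; lengths in m; the calibration is good to about 2 mm. A picture is of the moment at which its call begins. There is no depth.
- bot.hand_in(): hands the job in; it is judged then, once.
Trained networks look in the newest picture that a camera, given by its name, has taken for a name from the list of things; names that differ only in an ending like _2 or _b are one class to them, and where a whole thing is asked for, a point or a joint stands for the part that bears it (a point fixed in the world has none). Each returns a list of dicts, best first, with "confidence" (0 to 1); they miss things now and then, are a little off and sometimes report something else, mostly with a low value. They report only what shows in the picture. A call takes as long as a camera call.
- finder.recognise(camera, name): "at" ([x, y, z] in m, in world coordinates, good to about 4 mm: the middle of the surface that is visible of it).
- finder.outline_of(camera, name): "pixels" (384x512 bool, what is visible of it).
The state is a dict: "time_s": time; "joint_positions": joint angles; "qvel": joint speeds; "tau": joint torques, N m; "position": TCP position; "tcp_rot": TCP orientation; "force": force on the tool from outside, world axes, zero at the start; "moment": the same for the moment, N m; "opening": opening from 0.0 (shut) to 1.0 (fully open); "grasp_force": force on a finger pad.
Only numpy, scipy, OpenCV 4.12 (cv2) and the standard library are available. Lean on these libraries where they do the work, as an engineer would, in place of code of your own. Each camera call takes 0.05 s, during which the arm holds its last target. There are 200 camera calls.

## Working session

There is one attempt and no reset: what is moved stays moved. The work goes in short steps, Python scripts to look and compute and a tool call to move; the robot and the scene stay as the last step left them, time stands still between calls to the robot, and variables do not carry over. Pictures are saved under pics/ and viewed, at most 10 in all, crops included, and the job is handed in when it is done.

Besides the shell and the picture viewer there is one more tool, called after "Call:" as name(argument=value, ...), one argument or row to a line, values as JSON. play_rows: Moves the arm, as the interface text tells. Its arguments: {"type":"object","properties":{"motion":{"type":"array"},"fingers":{"type":"number"}},"required":["motion"]}

```bash
mkdir -p pics; cat > h.py <<'E'
import numpy as np, cv2
from rig import bot, imaging, finder
def cap(n,save=None):
    c=imaging.capture(n)
    if save: cv2.imwrite('pics/'+save,c['frame'][:,:,::-1])
    return c
def proj(c,X):
    p=c['R']@np.array(X,float)+c['t']; s=p[:2]/p[2]; s=s*(1+c['k1']*(s@s)); K=c['camera_matrix']
    return np.array([K[0,0]*s[0]+K[0,2],K[1,1]*s[1]+K[1,2]])
def unproj(c,uv,z):
    K=c['camera_matrix']; d=np.array([(uv[0]-K[0,2])/K[0,0],(uv[1]-K[1,2])/K[1,1]]); s=d.copy()
    for _ in range(20): s=d/(1+c['k1']*(s@s))
    r=c['R'].T@np.array([s[0],s[1],1]); o=-c['R'].T@c['t']
    return o+r*(z-o[2])/r[2]
E
python3 - <<'E'
from h import *
np.set_printoptions(precision=4,suppress=True)
print(bot.read_state())
a=cap('scene'); b=cap('top')
cv2.imwrite('pics/a.png',a['frame'][:,:,::-1]);cv2.imwrite('pics/b.png',b['frame'][:,:,::-1])
for n,c in(('scene',a),('top',b)): print(n,-c['R'].T@c['t'],c['R'][2])
for n in ['dispenser','wheel','pin','pin_rest','valet_box','glass_cube','clamp','guide']:
  for cam in('scene','top'):
    print(n,cam,[(np.round(d['at'],4),round(d['confidence'],2)) for d in finder.recognise(cam,n)[:2]])
E
```

```text
{'time_s': 0.0, 'joint_positions': array([-76.6324,  30.2783,  82.1586,  -0.0028,  67.6889, -10.2286]), 'qvel': array([-0.0651,  0.0282, -0.0211, -0.0501,  0.0353,  0.0424]), 'tau': array([ -0.0005, -44.0045, -17.6593,   0.0633,   0.0583,  -0.0002]), 'position': array([ 0.25  , -0.572 ,  0.2386]), 'tcp_rot': array([[ 0.9164,  0.4003, -0.0006],
       [ 0.4003, -0.9164,  0.0021],
       [ 0.0003, -0.0022, -1.    ]]), 'force': array([ 0.2248, -0.7871,  0.399 ]), 'moment': array([-0.0095, -0.0035,  0.0099]), 'grasp_force': 0.0, 'opening': 0.999146826358839}
scene [ 0.9298 -0.6149  0.6642] [-0.4225  0.6258 -0.6556]
top [ 0.4188 -0.0771  0.8814] [ 0.1573  0.0076 -0.9875]
dispenser scene [(array([0.534 , 0.0041, 0.0647]), 0.71)]
dispenser top [(array([0.5132, 0.0355, 0.0669]), 0.87)]
wheel scene [(array([0.5438, 0.1464, 0.0621]), 0.56)]
wheel top [(array([0.5275, 0.1421, 0.0624]), 0.66)]
pin scene [(array([ 0.4971, -0.2428,  0.0819]), 0.61)]
pin top [(array([ 0.497 , -0.239 ,  0.0954]), 0.53)]
pin_rest scene [(array([ 0.5045, -0.2524,  0.0437]), 0.81)]
pin_rest top [(array([ 0.487 , -0.2398,  0.0407]), 0.86)]
valet_box scene [(array([ 0.7248, -0.1972,  0.0225]), 0.7)]
valet_box top [(array([ 0.7268, -0.1919,  0.0142]), 0.72)]
glass_cube scene [(array([0.7405, 0.1286, 0.0589]), 0.58), (array([0.5451, 0.145 , 0.0595]), 0.39)]
glass_cube top [(array([0.7269, 0.1383, 0.0761]), 0.87)]
clamp scene [(array([ 0.353 , -0.3371,  0.0198]), 0.64)]
clamp top [(array([ 0.3472, -0.3272,  0.0188]), 0.93)]
guide scene [(array([0.5365, 0.0089, 0.0676]), 0.59)]
guide top [(array([0.5137, 0.0409, 0.0639]), 0.84)]
```

```bash
python3 -c "
import cv2,numpy as np
" ; ls pics
```

```text
a.png
b.png
```

View pics/a.png

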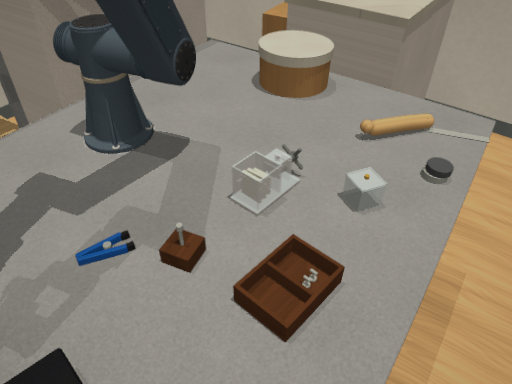

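View pics/b.png

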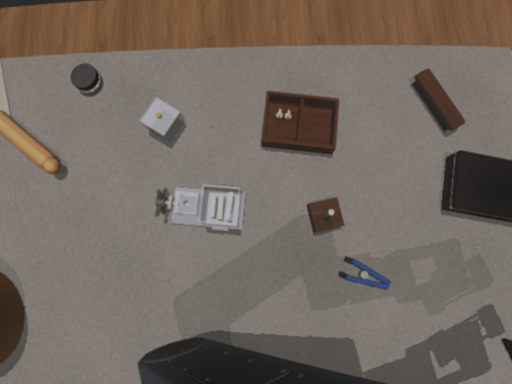

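The scene view shows the pin at (180,228), the dispenser at (265,178), and the wheel at (293,157). In the top view the pin head is at (331,212), the guide housing at about (186,203), the wheel at (163,202), and the hopper at (222,207).

```bash
python3 - <<'E'
import cv2,numpy as np
b=cv2.imread('pics/b.png');a=cv2.imread('pics/a.png')
f=lambda i,x,y,w,h,s:cv2.resize(i[y:y+h,x:x+w],None,fx=s,fy=s,interpolation=cv2.INTER_CUBIC)
t=f(b,145,175,110,65,7)[:, :770]
u=np.hstack([f(b,300,190,55,50,5.0)[:145*5],f(a,220,135,95,50,5.0)])
cv2.imwrite('pics/c.png',t);cv2.imwrite('pics/d.png',np.hstack([f(b,300,190,50,50,6),f(a,228,138,80,50,6)])[:, :800])
from h import *
np.set_printoptions(precision=4,suppress=True)
a=cap('scene');b=cap('top')
for cam,c in(('scene',a),('top',b)):
  for n in('wheel','pin','dispenser','pin_rest'):
    o=finder.outline_of(cam,n)
    if o:
      m=o[0]['pixels'].astype(np.uint8); ys,xs=np.nonzero(m); print(cam,n,m.sum(),xs.mean(),ys.mean(),xs.min(),xs.max(),ys.min(),ys.max(),cv2.minAreaRect(np.c_[xs,ys].astype(np.float32)))
print(unproj(b,(186,203),.086),unproj(b,(331,212),.096),unproj(b,(163,202),.05))
E
```

```text
scene wheel 138 293.6449275362319 155.67391304347825 283 301 145 167 ((294.8780822753906, 154.0975799560547), (27.798931121826172, 10.30746841430664), 51.34019470214844)
scene pin 142 180.28169014084506 232.66197183098592 176 184 223 245 ((179.9619140625, 233.96701049804688), (22.30032730102539, 7.338446140289307), 85.91438293457031)
scene dispenser 3319 264.0123531184092 178.59807170834588 231 302 145 215 ((266.2799987792969, 175.04000854492188), (55.19999313354492, 85.19999694824219), 53.130104064941406)
scene pin_rest 1212 182.83415841584159 250.0453795379538 160 204 231 269 ((182.23358154296875, 248.85765075683594), (41.692649841308594, 36.48107147216797), 19.98310661315918)
top wheel 247 160.67611336032388 202.31578947368422 155 167 189 216 ((161.3689727783203, 202.5724334716797), (11.294185638427734, 27.654146194458008), 4.763641834259033)
top pin 46 329.2826086956522 212.7826086956522 325 333 209 216 ((329.24395751953125, 213.3048858642578), (5.77842903137207, 8.745731353759766), 51.34019470214844)
top dispenser 3157 204.48495407031993 206.43997465948686 155 244 185 230 ((199.10598754882812, 206.03094482421875), (88.57878112792969, 44.657562255859375), 4.969740867614746)
top pin_rest 874 324.2620137299771 215.35240274599542 307 343 199 232 ((324.76470947265625, 215.05886840820312), (30.55948829650879, 32.49977493286133), 75.96376037597656)
[0.5225 0.0793 0.086 ] [ 0.4941 -0.2418  0.096 ] [0.5307 0.1409 0.05  ]
```

View pics/c.png

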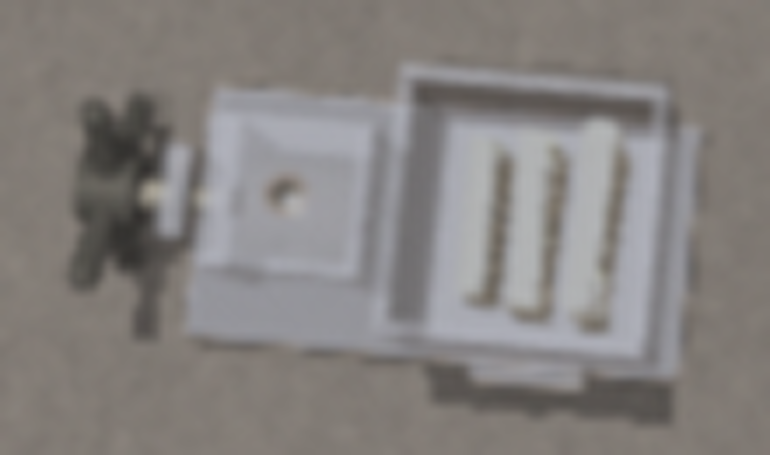

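View pics/d.png

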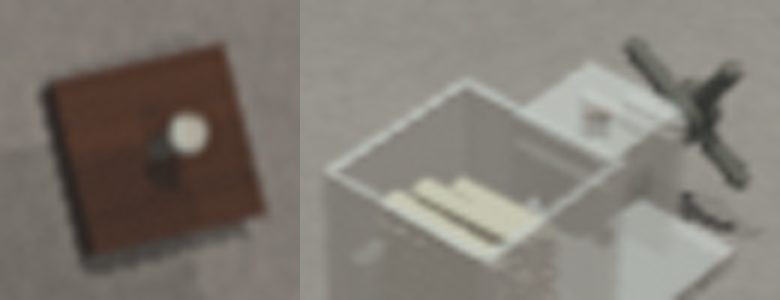

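Crop c puts the guide hole at top-view (186.1,202.9), with the dispenser tilted about 5° in the image. Crop d puts the pin head at (331.2,212.2) and shows wheel arm tips at scene pixels (284,145.5), (300.5,168) and (300.5,150.5). Next I fit the yaw and the wheel phase.

```bash
python3 - <<'E'
from h import *
np.set_printoptions(precision=4,suppress=True)
a=cap('scene');b=cap('top')
P=lambda x,y,z:unproj(b,(145+x/7,175+y/7),z)
for (p,q) in (((405,68),(665,90)),):
  d=P(*p,.102)-P(*q,.102); print('y axis dir deg from +y', np.degrees(np.arctan2(-d[0],d[1])))
d=P(650,120,.102)-P(640,360,.102)
g=P(288,195,.086); w=P(85,195,.05); print('guide',g,'wheel',w, np.degrees(np.arctan2(-(w-g)[0],(w-g)[1])))
print('guide scene',unproj(a,(228+(597-300)/6,138+118/6),.086))
h=unproj(b,(331.2,212.2),.096);print('pin',h,'proj scene',proj(a,h),'pin scene',unproj(a,(180.3,226),.096))
tips=np.array([(283.8,145.5),(300.5,168),(300.5,150.5)])
for yaw in (-8,-5,-2,2,5):
  r=np.radians(yaw);X=np.array([np.cos(r),np.sin(r),0]);Y=np.array([-X[1],X[0],0])
  c=np.array([g[0],g[1],0])+Y*.066+[0,0,.05]
  best=[]
  for ph in range(0,90,2):
    Q=np.array([proj(a,c+.040*(X*np.sin(t)+np.array([0,0,1])*np.cos(t))) for t in np.radians(ph+np.arange(4)*90)])
    e=sum(min(np.linalg.norm(Q-t,axis=1)) for t in tips); best.append((e,ph))
  e,ph=min(best);print(yaw,e,ph,'topc',proj(b,c),'scene c',proj(a,c))
o=np.array([2,0]) 
E
```

```text
y axis dir deg from +y -6.2164638249861905
guide [0.5228 0.079  0.086 ] wheel [0.529  0.1548 0.05  ] -4.652918098115248
guide scene [0.528  0.0725 0.086 ]
pin [ 0.4937 -0.2422  0.096 ] proj scene [179.2097 223.1538] pin scene [ 0.5009 -0.2468  0.096 ]
-8 3.238416640142353 38 topc [161.564  201.4921] scene c [292.5974 156.2015]
-5 3.287299475632725 40 topc [161.3737 202.9443] scene c [291.5591 155.6858]
-2 5.428369013951166 46 topc [161.259  204.4033] scene c [290.4841 155.202 ]
2 8.88029166344694 50 topc [161.2246 206.3523] scene c [288.9987 154.6083]
5 11.753413889322085 54 topc [161.2879 207.8118] scene c [287.8491 154.2028]
```

Call:
play_rows(
  motion=[
    [[0.3557,-0.2056,0.04,0,0,-60.4],[0.3557,-0.2056,0.04,0,0,-60.4],[0.3557,-0.2056,0.04,0,0,-60.4],[0.3557,-0.2056,0.04,0,0,-60.4],[0.3557,-0.2056,0.04,0,0,-60.4],[0.3557,-0.2056,0.04,0,0,-60.4],[0.3557,-0.2056,0.04,0,0,-60.4],[0.3557,-0.2056,0.04,0,0,-60.4]],
  ],
  fingers=0.087,
)

```text
time_s: 2.17
position: [0.4479, -0.304, 0.2073]
tcp_rot: [[0.153, 0.988, 0.0], [0.988, -0.153, -0.0], [-0.0, 0.001, -1.0]]
force: [0.2, -0.4, -0.1]
opening: 1.0
grasp_force: 0.0
```

Call:
play_rows(
  motion=[
    [[0.034,0.018,0.008,0,0,-2.8],[0.0681,0.0358,0.017,0,0,-2.8],[0.0681,0.0358,0.017,0,0,-2.8],[0.0681,0.0358,0.017,0,0,-2.8]],
  ],
)

```text
time_s: 2.5
position: [0.4938, -0.2419, 0.1898]
tcp_rot: [[0.105, 0.994, -0.001], [0.994, -0.105, 0.001], [0.0, -0.001, -1.0]]
force: [-0.2, -0.3, -0.5]
opening: 1.003
grasp_force: 0.0
```

```bash
python3 - <<'E'
from h import *
np.set_printoptions(precision=4,suppress=True)
s=bot.read_state();print(s['position'],s['tcp_rot'])
c=cap('wrist','e.png');print(-c['R'].T@c['t'],c['R'][2]);print(proj(c,(.4937,-.2422,.096)))
for n in('pin','pin_rest'):
  print([(d['at'],d['confidence']) for d in finder.recognise('wrist',n)[:2]])
E
```

```text
[ 0.4938 -0.2419  0.1898] [[ 0.1053  0.9944 -0.001 ]
 [ 0.9944 -0.1053  0.0005]
 [ 0.0004 -0.0011 -1.    ]]
[ 0.5018 -0.1648  0.3339] [-0.0312 -0.2783 -0.96  ]
[251.5901 201.0775]
[([0.4973, -0.2427, 0.092], 0.71), ([0.5051, -0.0499, 0.0038], 0.5)]
[([0.4952, -0.2354, 0.0416], 0.81)]
```

View pics/e.png

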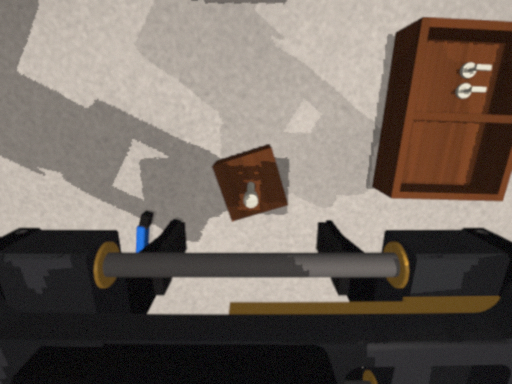

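The wrist view shows the pin head at (251,201), matching the prediction of (251.6,201.1). I'm descending to grasp the head.

Call:
play_rows(
  motion=[
    [[0,0,0.035,0,0,0],[0,0,0.07,0,0,0],[0,0,0.095,0,0,0],[0,0,0.103,0,0,0],[0,0,0.103,0,0,0]],
  ],
)

```text
time_s: 3.07
position: [0.4914, -0.2447, 0.0855]
tcp_rot: [[0.112, 0.994, -0.003], [0.994, -0.112, 0.003], [0.002, -0.004, -1.0]]
force: [0.4, -0.0, -0.3]
opening: 1.003
grasp_force: 0.0
```

Call:
play_rows(
  motion=[
    [[0,0,0,0,0,0],[0,0,0,0,0,0],[0,0,0,0,0,0],[0,0,0,0,0,0],[0,0,0,0,0,0],[0,0,0,0,0,0],[0,0,0,0,0,0],[0,0,0,0,0,0]],
  ],
  fingers=0.0,
)

```text
time_s: 3.73
position: [0.4932, -0.244, 0.0874]
tcp_rot: [[0.11, 0.994, 0.0], [0.994, -0.11, -0.0], [-0.0, 0.0, -1.0]]
force: [-0.1, -0.6, -0.1]
opening: 0.477
grasp_force: 0.0
```

Call:
play_rows(
  motion=[
    [[0,0,0,0,0,0],[0,0,0,0,0,0],[0,0,0,0,0,0],[0,0,0,0,0,0],[0,0,0,0,0,0],[0,0,0,0,0,0],[0,0,0,0,0,0],[0,0,0,0,0,0]],
  ],
)

```text
time_s: 4.4
position: [0.4931, -0.244, 0.0872]
tcp_rot: [[0.11, 0.994, -0.0], [0.994, -0.11, 0.0], [0.0, -0.0, -1.0]]
force: [-0.7, -0.1, 0.5]
opening: 0.143
grasp_force: 30.0
```

Call:
play_rows(
  motion=[
    [[0,0,-0.03,0,0,0],[0,0,-0.065,0,0,0],[0,0,-0.1,0,0,0],[0.02,0,-0.13,0,0,0],[0.055,-0.001,-0.13,0,0,0],[0.09,-0.002,-0.13,0,0,0],[0.125,-0.003,-0.13,0,0,0],[0.16,-0.004,-0.13,0,0,0]],
  ],
)

```text
time_s: 5.07
position: [0.5064, -0.0832, 0.2176]
tcp_rot: [[0.111, 0.994, 0.001], [0.994, -0.111, -0.0], [-0.0, 0.001, -1.0]]
force: [0.3, 0.3, 0.2]
opening: 0.14
grasp_force: 30.0
```

Call:
play_rows(
  motion=[
    [[0.035,0,0,0,0,0],[0.07,-0.001,0,0,0,0],[0.105,-0.001,0,0,0,0],[0.135,-0.002,0,0,0,0],[0.155,-0.002,0,0,0,0],[0.164,-0.002,0,0,0,0],[0.164,-0.002,0,0,0,0],[0.164,-0.002,0,0,0,0]],
  ],
)

```text
time_s: 5.73
position: [0.5227, 0.0783, 0.2172]
tcp_rot: [[0.109, 0.994, -0.0], [0.994, -0.109, -0.001], [-0.001, -0.0, -1.0]]
force: [-0.7, -0.2, 0.5]
opening: 0.145
grasp_force: 30.0
```

```bash
python3 - <<'E'
from h import *
np.set_printoptions(precision=4,suppress=True)
s=bot.read_state();print(s['position'],s['tcp_rot'],s['opening'],s['force'])
c=cap('wrist');print('pred guide',proj(c,(.5228,.079,.086)),'pred tip',proj(c,s['position']+s['tcp_rot']@[0,0,.077]))
a=cap('scene');b=cap('top');t=s['position']+s['tcp_rot']@[0,0,.077]
print('scene guide,tip',proj(a,(.5228,.079,.086)),proj(a,t))
f=lambda i,x,y,w,h,s:cv2.resize(i[y:y+h,x:x+w,::-1],None,fx=s,fy=s,interpolation=cv2.INTER_CUBIC)
u,v=proj(c,(.5228,.079,.086)).astype(int);u0=max(0,u-50);v0=max(0,min(v-60,264))
cv2.imwrite('pics/f.png',np.hstack([f(c['frame'],u0,v0,100,120,4),f(a['frame'],225,90,100,120,4)]));print(u0,v0)
E
```

```text
[0.5227 0.0783 0.2172] [[ 0.1089  0.994  -0.0002]
 [ 0.994  -0.1089 -0.0007]
 [-0.0007 -0.0001 -1.    ]] 0.1454654805498794 [-0.7101 -0.1778  0.5325]
pred guide [251.6179 189.2011] pred tip [251.634  206.6685]
scene guide,tip [277.1147 155.6953] [277.9665 137.5138]
201 129
```

View pics/f.png

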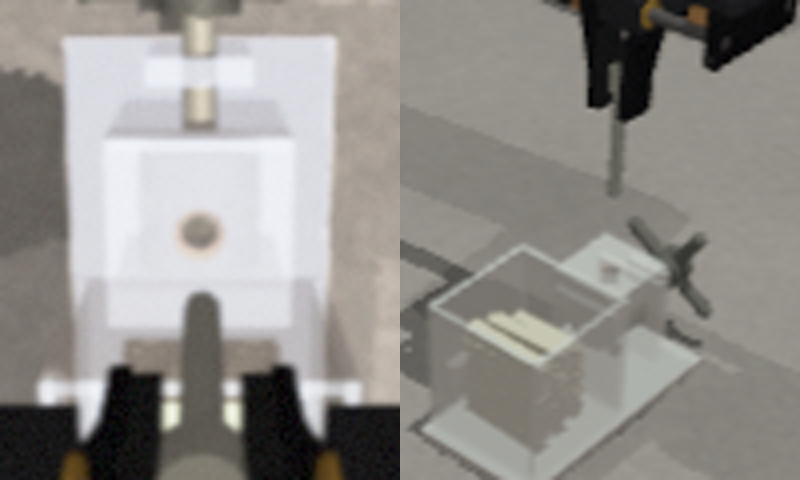

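The wrist view shows the guide mouth at (251,187) and the pin tip at (251.5, about 206). The scene view shows the guide at (277.3,157.5) and the tip end at (278.7,138.7). Next I refine the relative offset.

```bash
python3 - <<'E'
from h import *
np.set_printoptions(precision=4,suppress=True)
c=cap('wrist');a=cap('scene');b=cap('top')
def ring(i,u0,v0):
    g=i['frame'][v0-9:v0+10,u0-9:u0+10].astype(int); print(g.sum(2)//3)
ring(c,251,187)
for p in((251,187),(251,188),(252,187)): print(unproj(c,p,.086))
for p in((277.25,157.5),(278.25,157.5),(277.25,158.5)): print(unproj(a,p,.086))
print(unproj(b,(186.1,202.9),.086))
E
```

```text
[[228 228 228 226 230 229 228 230 229 229 228 229 229 228 228 228 227 228
  228]
 [229 229 229 228 228 228 227 227 224 226 228 228 227 229 229 229 227 228
  227]
 [228 228 228 226 227 226 221 216 215 218 222 222 225 227 228 229 227 228
  226]
 [227 228 227 227 221 214 204 196 194 195 200 208 219 225 227 228 229 227
  228]
 [229 225 226 219 211 198 182 170 163 167 174 189 199 215 225 227 227 227
  228]
 [230 226 222 208 195 175 158 149 145 151 154 162 180 204 220 226 228 227
  227]
 [229 225 216 203 182 160 145 143 143 141 147 152 166 188 212 223 227 227
  227]
 [226 225 216 197 170 150 144 138 142 146 143 142 155 183 208 221 226 227
  228]
 [228 223 217 196 169 145 138 139 140 137 138 136 155 183 208 221 227 227
  226]
 [228 224 217 205 182 150 134 131 133 130 128 137 162 192 208 220 226 227
  226]
 [227 225 222 212 196 166 141 133 128 127 130 149 178 201 213 223 226 226
  226]
 [227 225 223 218 207 188 166 151 143 142 151 174 196 208 218 226 227 226
  225]
 [228 227 225 221 217 209 196 183 181 182 190 201 210 216 223 224 226 226
  226]
 [227 227 227 223 222 218 214 211 209 208 210 213 220 223 225 224 222 225
  226]
 [225 228 227 227 225 223 221 219 219 219 218 220 226 228 226 222 222 224
  226]
 [226 228 229 229 227 225 225 224 225 225 227 227 227 228 226 224 223 225
  225]
 [226 229 227 228 227 228 227 227 227 228 228 229 228 230 229 227 226 225
  225]
 [229 226 227 227 227 227 227 227 228 229 229 230 228 229 228 228 226 226
  226]
 [226 228 229 227 228 228 228 227 228 228 228 228 229 228 227 227 228 227
  228]]
[0.5225 0.0805 0.086 ]
[0.5224 0.0794 0.086 ]
[0.5236 0.0804 0.086 ]
[0.5272 0.0727 0.086 ]
[0.5292 0.0742 0.086 ]
[0.5294 0.0692 0.086 ]
[0.5227 0.0791 0.086 ]
```

Call:
play_rows(
  motion=[
    [[0.0014,0,0.015,0,0,0],[0.0014,0,0.03,0,0,0],[0.0014,0,0.042,0,0,0],[0.0014,0,0.048,0,0,0],[0.0014,0,0.048,0,0,0],[0.0014,0,0.048,0,0,0]],
  ],
)

```text
time_s: 6.53
position: [0.523, 0.0797, 0.1692]
tcp_rot: [[0.111, 0.994, -0.0], [0.994, -0.111, 0.0], [0.0, -0.0, -1.0]]
force: [0.4, 0.6, -0.3]
opening: 0.142
grasp_force: 30.0
```

```bash
python3 - <<'E'
from h import *
np.set_printoptions(precision=4,suppress=True)
s=bot.read_state();t=s['position']+s['tcp_rot']@[0,0,.077];print(s['position'],s['force'])
c=cap('wrist');a=cap('scene')
print('wrist guide,tip',proj(c,(.5224,.0797,.086)),proj(c,t))
print('scene guide,tip',proj(a,(.5224,.0797,.086)),proj(a,t))
f=lambda i,x,y,w,h,s:cv2.resize(i[y:y+h,x:x+w,::-1],None,fx=s,fy=s,interpolation=cv2.INTER_CUBIC)
cv2.imwrite('pics/g.png',np.hstack([f(c['frame'],226,160,50,60,8),f(a['frame'],255,125,50,60,8)]))
E
```

```text
[0.523  0.0797 0.1692] [ 0.413   0.5968 -0.2966]
wrist guide,tip [250.9636 204.4315] [251.6075 206.6518]
scene guide,tip [277.1294 155.5068] [277.4466 153.5431]
```

View pics/g.png

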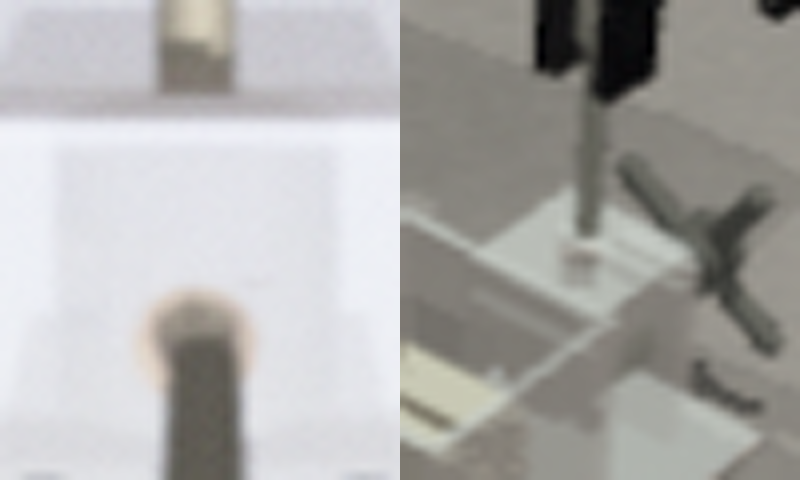

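The wrist view shows the tip right over the ring, about 1 px to its right, and the scene view agrees. I'll nudge it and insert slowly.

Call:
play_rows(
  motion=[
    [[0,-0.0008,0.002,0,0,0],[0,-0.0008,0.004,0,0,0],[0,-0.0008,0.006,0,0,0],[0,-0.0008,0.0075,0,0,0],[0,-0.0008,0.009,0,0,0],[0,-0.0008,0.01,0,0,0]],
  ],
)

```text
time_s: 7.13
position: [0.522, 0.0802, 0.159]
tcp_rot: [[0.11, 0.994, -0.0], [0.994, -0.11, -0.0], [-0.0, -0.0, -1.0]]
force: [-0.6, 0.2, 0.1]
opening: 0.14
grasp_force: 30.0
```

Call:
play_rows(
  motion=[
    [[0,0,0.001,0,0,0],[0,0,0.002,0,0,0],[0,0,0.003,0,0,0],[0,0,0.004,0,0,0],[0,0,0.005,0,0,0],[0,0,0.006,0,0,0]],
  ],
)

```text
time_s: 7.63
position: [0.5221, 0.0801, 0.1532]
tcp_rot: [[0.11, 0.994, 0.0], [0.994, -0.11, 0.0], [0.0, 0.0, -1.0]]
force: [-0.6, 0.3, 0.1]
opening: 0.151
grasp_force: 30.0
```

Call:
play_rows(
  motion=[
    [[0,0,0.001,0,0,0],[0,0,0.002,0,0,0],[0,0,0.003,0,0,0],[0,0,0.004,0,0,0],[0,0,0.005,0,0,0],[0,0,0.0065,0,0,0]],
  ],
)

```text
time_s: 8.13
position: [0.5222, 0.0801, 0.1467]
tcp_rot: [[0.11, 0.994, 0.0], [0.994, -0.11, 0.0], [0.0, 0.0, -1.0]]
force: [0.3, 0.2, -0.2]
opening: 0.142
grasp_force: 30.0
```

Call:
play_rows(
  motion=[
    [[0,0,0,0,0,0],[0,0,0,0,0,0],[0,0,0,0,0,0],[0,0,0,0,0,0]],
  ],
  fingers=0.05,
)

```text
time_s: 8.47
position: [0.5222, 0.0801, 0.1468]
tcp_rot: [[0.11, 0.994, 0.0], [0.994, -0.11, 0.0], [0.0, 0.0, -1.0]]
force: [-1.0, 0.2, -0.2]
opening: 0.362
grasp_force: 0.0
```

```bash
python3 - <<'E'
from h import *
np.set_printoptions(precision=4,suppress=True)
s=bot.read_state();print(s['position'],s['opening'],s['force'])
a=cap('scene');b=cap('top')
print([(d['at'],d['confidence']) for d in finder.recognise('scene','pin')[:2]])
for z in(.154,.111,.1): print(z,proj(a,(.522,.0802,z)),proj(b,(.522,.0802,z)))
E
```

```text
[0.5222 0.0801 0.1468] 0.36156095408362177 [-0.9978  0.1572 -0.2081]
[]
0.154 [278.4549 132.1852] [179.1308 199.1183]
0.111 [277.5858 147.0783] [183.3469 201.8061]
0.1 [277.3708 150.7541] [184.3532 202.4474]
```

Call:
play_rows(
  motion=[
    [[0,0,-0.02,0,0,0],[0,0,-0.05,0,0,0],[0.01,-0.01,-0.07,0,0,0],[0.04,-0.035,-0.07,0,0,0],[0.068,-0.062,-0.07,0,0,0],[0.068,-0.062,-0.07,0,0,0]],
  ],
)

```text
time_s: 9.12
position: [0.4623, 0.1582, 0.2169]
tcp_rot: [[0.106, 0.994, -0.006], [0.994, -0.106, 0.002], [0.001, -0.006, -1.0]]
force: [-1.0, -1.2, -0.6]
opening: 0.572
grasp_force: 0.0
```

Call:
play_rows(
  motion=[
    [[0,0,0.0,0,0,0],[0,0,0.0,0,0,0],[0,0,0.0,0,0,0],[0,0,0.0,0,0,0],[0,0,0.0,0,0,0],[0,0,0.0,0,0,0]],
  ],
  fingers=0.0,
)

```text
time_s: 9.62
position: [0.4685, 0.1539, 0.2166]
tcp_rot: [[0.111, 0.994, -0.0], [0.994, -0.111, -0.0], [-0.0, -0.0, -1.0]]
force: [0.2, -0.1, 0.0]
opening: 0.207
grasp_force: 0.0
```

```bash
cat >> h.py <<'E'
np.set_printoptions(precision=4,suppress=True)
G=np.array([.5222,.0801,0]);Xd=np.array([.994,-.110,0]);Yd=np.array([.110,.994,0]);Zd=np.array([0,0,1.])
def D(p): p=np.array(p)-G; return np.array([p@Xd,p@Yd,p[2]])
def W(x,y,z): return G+x*Xd+y*Yd+z*Zd
def crop(i,x,y,w,h,s): return cv2.resize(i['frame'][y:y+h,x:x+w,::-1],None,fx=s,fy=s,interpolation=cv2.INTER_CUBIC)
def look(pic=None):
    s=bot.read_state();print('t',s['time_s'],'D',D(s['position']),'F',s['force'],'open',s['opening'])
    a=cap('scene')
    for d in finder.recognise('scene','pin')[:1]: print('pin',D(d['at']),d['confidence'])
    if pic: cv2.imwrite('pics/'+pic,crop(a,250,115,70,60,8))
E
python3 - <<'E'
from h import *
look('h.png')
E
```

```text
t 9.6167 D [-0.0615  0.0674  0.2166] F [ 0.1647 -0.1014  0.0445] open 0.20700736370990153
pin [0.005  0.0005 0.1282] 0.62
```

View pics/h.png

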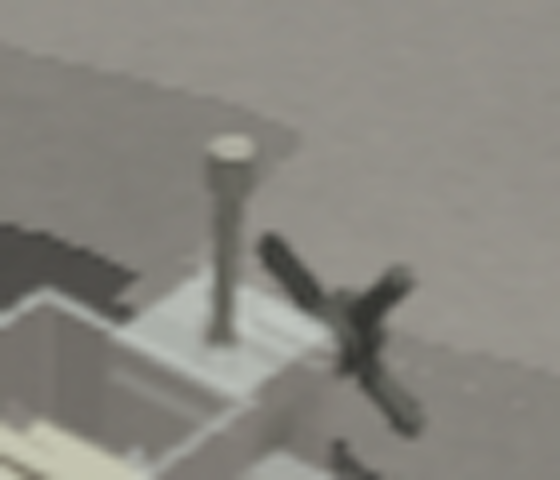

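The pin stands in the guide, with its head at crop (231,148), which maps to scene pixel (278.9,133.5). The wheel arms are at about -51°, 39° and 129° from the top. I'll descend behind the -51° arm.

Call:
play_rows(
  motion=[
    [[0,0,0.03,0,0,0],[0,0,0.06,0,0,0],[0,0,0.09,0,0,0],[0,0,0.115,0,0,0],[0,0,0.13,0,0,0],[0,0,0.1356,0,0,0],[0,0,0.1356,0,0,0]],
  ],
  fingers=0.0,
)

```text
time_s: 10.3
position: [0.4673, 0.1543, 0.0799]
tcp_rot: [[0.11, 0.994, -0.003], [0.994, -0.11, -0.0], [-0.001, -0.003, -1.0]]
force: [-0.8, 0.0, 0.8]
opening: 0.006
grasp_force: 0.0
```

Call:
play_rows(
  motion=[
    [[0,0.002,0,0,0,0],[0,0.004,0,0,0,0],[0,0.006,0,0,0,0],[0,0.008,0,0,0,0],[0,0.01,0,0,0,0]],
  ],
)

```text
time_s: 10.72
position: [0.4787, 0.1535, 0.082]
tcp_rot: [[0.11, 0.994, 0.002], [0.994, -0.11, 0.0], [0.0, 0.002, -1.0]]
force: [0.8, -0.6, 0.5]
opening: 0.002
grasp_force: 0.0
```

```bash
python3 - <<'E'
from h import *
look('i.png')
E
```

```text
t 10.7167 D [-0.0513  0.0682  0.082 ] F [ 0.8203 -0.6166  0.5036] open 0.0016365801591530823
pin [0.0043 0.002  0.1266] 0.42
```

View pics/i.png

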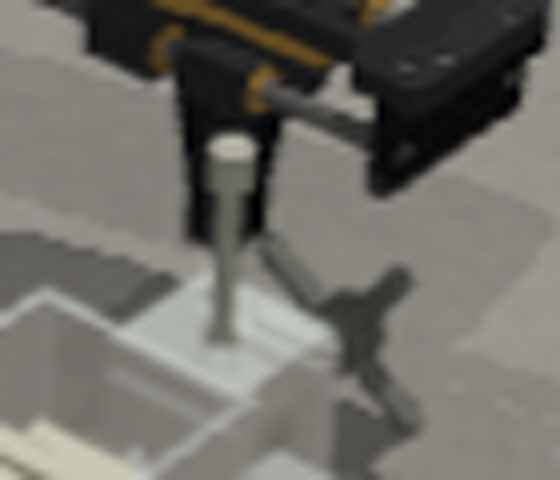

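The finger is beside the upper-left arm at crop (265,235). The pin is still standing, with its head at (231,148). I'll add a numeric wheel-phase and pin-height readout and then step.

```bash
cat >> h.py <<'E'
def step():
    s=bot.read_state();a=cap('scene')
    o=finder.outline_of('scene','wheel');r=[]
    if o:
        m=o[0]['pixels'];S=8
        for dx in(-1,0,1):
          for dy in (-1,0,1,2):
            for ph in range(0,90,2):
              R=np.zeros((384,512),np.uint8)
              P=lambda x,z:tuple(int(v) for v in np.round((proj(a,W(x,.066,.05+z))+[dx,dy])*8))
              for t in np.radians(ph+90*np.arange(4)): cv2.line(R,P(0,0),P(.040*np.sin(t),.040*np.cos(t)),1,4,shift=3)
              r.append(((R.astype(bool)&m).sum()/(R.astype(bool)|m).sum(),ph))
        r=sorted(r,reverse=True)
    F=s['force']
    pin=[(D(d['at'])[2],round(d['confidence'],2)) for d in finder.recognise('scene','pin')[:1]]
    u,v=np.round(proj(a,W(0,0,.154))).astype(int);h=a['frame'][v-4:v+5,u-4:u+6].astype(int).sum(2)
    print('t',s['time_s'],'x %.4f z %.4f'%(D(s['position'])[0],s['position'][2]),'Fx %.1f Fz %.1f'%(F@Xd,F[2]),'wheel',r[:1],'pin',pin,'headpatch max',h.max()//3,h.mean()//3)
E
python3 - <<'E'
from h import *
step()
E
```

```text
t 10.8167 x -0.0512 z 0.0817 Fx 0.2 Fz -0.5 wheel [(np.float64(0.5089605734767025), 32)] pin [(np.float64(0.0642), 0.71)] headpatch max 173 61.0
```

Call:
play_rows(
  motion=[
    [[0,0.001,0,0,0,0],[0,0.002,0,0,0,0],[0,0.003,0,0,0,0],[0,0.004,0,0,0,0],[0,0.005,0,0,0,0],[0,0.006,0,0,0,0]],
  ],
)

```text
time_s: 11.47
position: [0.4839, 0.1528, 0.0811]
tcp_rot: [[0.11, 0.994, -0.0], [0.994, -0.11, -0.0], [-0.0, -0.0, -1.0]]
force: [0.6, 0.1, 0.0]
opening: 0.004
grasp_force: 0.0
```

```bash
python3 -c "
from h import *
step()"
```

```text
t 11.4667 x -0.0460 z 0.0811 Fx 0.6 Fz 0.0 wheel [(np.float64(0.0), 88)] pin [(np.float64(0.0596), 0.42)] headpatch max 173 58.0
```

```bash
cat >> h.py <<'E'
def phase(a):
    g=a['frame'].astype(np.float32).mean(2); best=[]
    for ph in range(0,90,2):
        v=[]
        for t in np.radians([ph,ph+90]):   # +x side arms, clear of dispenser and finger
            for q in np.arange(.016,.041,.003):
                p=proj(a,W(q*np.sin(t),.066,.05+q*np.cos(t)))+[1.5,1]
                v.append(cv2.getRectSubPix(g,(1,1),(float(p[0]),float(p[1])))[0,0])
        best.append((round(float(np.mean(v)),1),ph))
    return sorted(best)[:3]
def step():
    s=bot.read_state();a=cap('scene');F=s['force']
    u,v=np.round(proj(a,W(0,0,.154))).astype(int);h=a['frame'][v-4:v+5,u-4:u+6].astype(int).sum(2)
    np.save('last.npy',a['frame'])
    print('t',s['time_s'],'x %.4f z %.4f'%(D(s['position'])[0],s['position'][2]),'Fx %.1f Fz %.1f'%(F@Xd,F[2]),'wheel',phase(a),'head',h.max()//3)
E
python3 - <<'E'
from h import *
step()
print(phase({**cap('scene'),'frame':cv2.imread('pics/a.png')}))
E
```

```text
t 11.6167 x -0.0460 z 0.0811 Fx 0.7 Fz 1.0 wheel [(82.3, 30), (82.5, 32), (84.0, 28)] head 174
[(94.1, 32), (95.4, 30), (95.8, 34)]
```

Call:
play_rows(
  motion=[
    [[0,0.001,0,0,0,0],[0,0.002,0,0,0,0],[0,0.003,0,0,0,0],[0,0.004,0,0,0,0],[0,0.005,0,0,0,0],[0,0.005,0,0,0,0]],
  ],
)

```text
time_s: 12.22
position: [0.4856, 0.1523, 0.0807]
tcp_rot: [[0.11, 0.994, -0.007], [0.994, -0.11, -0.0], [-0.001, -0.007, -1.0]]
force: [-4.5, 0.5, 2.7]
opening: 0.005
grasp_force: 2.9
```

```bash
python3 -c "
from h import *
step()"
```

```text
t 12.2167 x -0.0443 z 0.0807 Fx -4.6 Fz 2.7 wheel [(81.5, 32), (81.9, 30), (83.1, 34)] head 173
```

The finger is compliant, about 1.4 N/mm. The contact on the arm end is self-locking at this angle because friction opposes the turn, so I'll follow the arc upward.

Call:
play_rows(
  motion=[
    [[0,0,-0.001,0,0,0],[0,0,-0.002,0,0,0],[0,0,-0.003,0,0,0],[0,0,-0.004,0,0,0],[0,0,-0.004,0,0,0]],
  ],
)

```text
time_s: 12.68
position: [0.4887, 0.1521, 0.0854]
tcp_rot: [[0.11, 0.994, -0.0], [0.994, -0.11, -0.0], [-0.0, -0.0, -1.0]]
force: [-5.3, -0.6, 3.1]
opening: 0.006
grasp_force: 2.2
```

```bash
python3 -c "
from h import *
step()"
```

```text
t 12.6833 x -0.0412 z 0.0854 Fx -5.2 Fz 3.1 wheel [(76.1, 40), (76.1, 42), (78.5, 44)] head 168
```

Call:
play_rows(
  motion=[
    [[0,-0.0005,-0.0007,0,0,0],[0,0,-0.0015,0,0,0],[0,0.0007,-0.0022,0,0,0],[0,0.0015,-0.003,0,0,0],[0,0.0022,-0.0037,0,0,0],[0,0.0022,-0.0037,0,0,0]],
  ],
)

```text
time_s: 13.23
position: [0.492, 0.152, 0.0891]
tcp_rot: [[0.11, 0.994, 0.002], [0.994, -0.11, 0.0], [0.0, 0.002, -1.0]]
force: [-1.4, 0.0, 0.3]
opening: 0.0
grasp_force: 0.5
```

```bash
python3 -c "
from h import *
step()"
```

```text
t 13.2333 x -0.0379 z 0.0891 Fx -1.4 Fz 0.3 wheel [(73.9, 50), (74.5, 52), (75.7, 48)] head 168
```

Call:
play_rows(
  motion=[
    [[0,0.0009,-0.0005,0,0,0],[0,0.0018,-0.001,0,0,0],[0,0.0026,-0.0015,0,0,0],[0,0.0034,-0.002,0,0,0],[0,0.0042,-0.002,0,0,0],[0,0.0042,-0.002,0,0,0]],
  ],
)

```text
time_s: 13.78
position: [0.4947, 0.1515, 0.0909]
tcp_rot: [[0.11, 0.994, -0.001], [0.994, -0.11, -0.0], [-0.0, -0.001, -1.0]]
force: [-2.6, 0.4, 1.8]
opening: 0.002
grasp_force: 1.5
```

```bash
python3 -c "
from h import *
step()"
```

```text
t 13.7833 x -0.0352 z 0.0909 Fx -2.6 Fz 1.8 wheel [(73.1, 56), (73.3, 54), (74.7, 58)] head 166
```

Call:
play_rows(
  motion=[
    [[0,0.001,-0.0005,0,0,0],[0,0.002,-0.001,0,0,0],[0,0.003,-0.0015,0,0,0],[0,0.004,-0.002,0,0,0],[0,0.0048,-0.002,0,0,0],[0,0.0048,-0.002,0,0,0]],
  ],
)

```text
time_s: 14.33
position: [0.5008, 0.151, 0.0929]
tcp_rot: [[0.11, 0.994, 0.002], [0.994, -0.11, 0.0], [0.0, 0.001, -1.0]]
force: [-1.3, 0.5, 0.8]
opening: 0.012
grasp_force: 0.4
```

```bash
python3 -c "
from h import *
step()"
```

```text
t 14.3333 x -0.0291 z 0.0929 Fx -1.3 Fz 0.8 wheel [(72.9, 70), (73.3, 68), (74.2, 72)] head 167
```

Call:
play_rows(
  motion=[
    [[0,0.001,0,0,0,0],[0,0.002,0,0,0,0],[0,0.003,0,0,0,0],[0,0.004,0,0,0,0],[0,0.005,0,0,0,0],[0,0.005,0,0,0,0]],
  ],
)

```text
time_s: 14.88
position: [0.5054, 0.1504, 0.0929]
tcp_rot: [[0.11, 0.994, 0.001], [0.994, -0.11, 0.0], [0.0, 0.001, -1.0]]
force: [-1.9, -0.6, 1.0]
opening: 0.004
grasp_force: 0.5
```

```bash
python3 -c "
from h import *
step()"
```

```text
t 14.8833 x -0.0245 z 0.0929 Fx -1.9 Fz 1.0 wheel [(72.4, 78), (72.5, 76), (72.6, 80)] head 166
```

Call:
play_rows(
  motion=[
    [[0,0.001,0,0,0,0],[0,0.002,0,0,0,0],[0,0.003,0,0,0,0],[0,0.004,0,0,0,0],[0,0.005,0,0,0,0],[0,0.005,0,0,0,0]],
  ],
)

```text
time_s: 15.43
position: [0.5104, 0.1499, 0.0929]
tcp_rot: [[0.11, 0.994, 0.001], [0.994, -0.11, 0.0], [0.0, 0.001, -1.0]]
force: [-0.4, 0.4, 0.4]
opening: 0.006
grasp_force: 0.3
```

```bash
python3 -c "
from h import *
step()"
```

```text
t 15.4333 x -0.0194 z 0.0929 Fx -0.4 Fz 0.4 wheel [(70.7, 88), (71.6, 86), (73.3, 84)] head 169
```

Call:
play_rows(
  motion=[
    [[0,0.001,0,0,0,0],[0,0.002,0,0,0,0],[0,0.003,0,0,0,0],[0,0.004,0,0,0,0],[0,0.005,0,0,0,0],[0,0.005,0,0,0,0]],
  ],
)

```text
time_s: 15.98
position: [0.5153, 0.1493, 0.0929]
tcp_rot: [[0.11, 0.994, 0.001], [0.994, -0.11, -0.0], [0.0, 0.001, -1.0]]
force: [-0.6, -1.1, -0.0]
opening: 0.006
grasp_force: 0.2
```

```bash
python3 -c "
from h import *
step()"
```

```text
t 15.9833 x -0.0145 z 0.0929 Fx -0.5 Fz -0.0 wheel [(79.2, 88), (82.8, 86), (83.4, 0)] head 169
```

Call:
play_rows(
  motion=[
    [[0,0.001,0,0,0,0],[0,0.002,0,0,0,0],[0,0.003,0,0,0,0],[0,0.0035,0,0,0,0],[0,0.004,0,0,0,0],[0,0.004,0,0,0,0]],
  ],
)

```text
time_s: 16.53
position: [0.5189, 0.1489, 0.0929]
tcp_rot: [[0.11, 0.994, 0.0], [0.994, -0.11, 0.0], [0.0, 0.0, -1.0]]
force: [-0.7, 1.2, 1.0]
opening: 0.003
grasp_force: 0.5
```

```bash
python3 -c "
from h import *
step()"
```

```text
t 16.5333 x -0.0108 z 0.0929 Fx -0.8 Fz 1.0 wheel [(78.9, 2), (80.1, 0), (80.1, 4)] head 146
```

```bash
cat >> h.py <<'E'
def pinz():
    a=cap('scene');g=a['frame'].astype(int).mean(2)
    u,_=proj(a,W(0,0,.13));u=int(round(u))+1
    print([int(g[v,u-2:u+3].max()) for v in range(124,160)])
E
python3 - <<'E'
from h import *
pinz()
a=np.load('last.npy').astype(int).mean(2);print(a[126:146,270:292].astype(int))
E
```

```text
[37, 84, 146, 146, 146, 146, 143, 129, 131, 132, 130, 128, 129, 128, 129, 130, 132, 131, 131, 131, 131, 130, 134, 154, 171, 166, 142, 165, 180, 185, 179, 190, 189, 176, 169, 180]
[[144 146 145 145 145 145 146 146 137 104  60  36  40  53  42  21  23  22
   22  24  23  23]
 [143 144 144 145 146 146 146 144 144 146 135 109 125 122  62  21  23  24
   21  20  23  24]
 [132 131 130 138 145 145 145 146 144 145 145 144 146 124  65  22  24  21
   23  23  23  22]
 [129 129 129 130 129 130 138 146 146 145 143 143 144 133  90  18  19  21
   24  24  23  23]
 [130 129 129 128 129 130 130 130 129 129 135 143 143 144 112  10  14  13
   21  20  22  23]
 [127 127 126 127 128 129 129 128 127 128 128 129 136 143 111  10  10   9
   18  20  18  20]
 [128 128 127 129 130 131 131 130 130 130 130 130 130 130  98  17  10  16
   19  22  15  15]
 [127 128 127 129 129 131 131 133 131 131 131 131 130 128 101  36  12  11
   18  19  15  12]
 [128 126 127 127 128 129 128 129 129 130 130 129 129 128 108  54  12  15
   17  19  16  13]
 [127 128 128 128 127 128 127 127 127 129 128 127 127 128 108  55  13  15
   17  21 
[... 239 characters left out ...]
9 129 128 126 117  79  14  19
   19  17  15   9]
 [130 128 128 128 129 130 128 127 128 128 129 128 128 128 129 100  14  17
   20  19  16   9]
 [129 128 126 126 128 129 130 130 132 131 129 128 130 129 131 102  14  15
   20  20  17   9]
 [128 127 128 128 130 129 130 130 131 130 129 130 130 131 132 101  10  16
   19  18  16  12]
 [129 129 131 131 130 130 129 129 129 130 130 131 131 130 129  98  13  15
   22  18  11  11]
 [129 130 130 131 130 130 129 129 130 132 131 131 132 133 121  79  14  17
   19  16  14   6]
 [130 131 131 131 132 130 128 128 129 131 130 130 130 131 120  78  13  17
   18  17   8   9]
 [131 131 130 131 131 131 129 129 130 130 130 129 130 130 120  80  14  17
   18  16  11  10]]
```

The pin has dropped. Its head now peaks at scene row 148, so its top is at about 0.111 m, stopped at the catch. I'll back off the wheel and go over the pin.

Call:
play_rows(
  motion=[
    [[0,-0.006,0,0,0,0],[0,-0.012,-0.005,0,0,0],[0,-0.012,-0.035,0,0,0],[0,-0.012,-0.065,0,0,0],[-0.03,0.0,-0.07,0,0,0],[-0.06,0.0108,-0.07,0,0,0],[-0.068,0.0108,-0.07,0,0,0],[-0.068,0.0108,-0.07,0,0,0]],
  ],
)

```text
time_s: 17.3
position: [0.522, 0.0784, 0.1633]
tcp_rot: [[0.113, 0.994, 0.001], [0.994, -0.113, -0.0], [-0.0, 0.001, -1.0]]
force: [-0.1, 1.0, 0.1]
opening: 0.005
grasp_force: 0.0
```

```bash
python3 - <<'E'
from h import *
s=bot.read_state();print(D(s['position']),s['force'],s['opening']);pinz()
a=cap('scene')
cv2.imwrite('pics/j.png',crop(a,250,115,70,60,8))
E
```

```text
[-0.     -0.0017  0.1633] [-0.1332  0.9947  0.0657] 0.005287502203640102
[17, 16, 17, 17, 16, 15, 16, 15, 15, 13, 13, 15, 24, 72, 129, 129, 132, 131, 131, 132, 132, 130, 131, 129, 108, 97, 114, 166, 180, 185, 184, 194, 191, 177, 172, 180]
```

View pics/j.png

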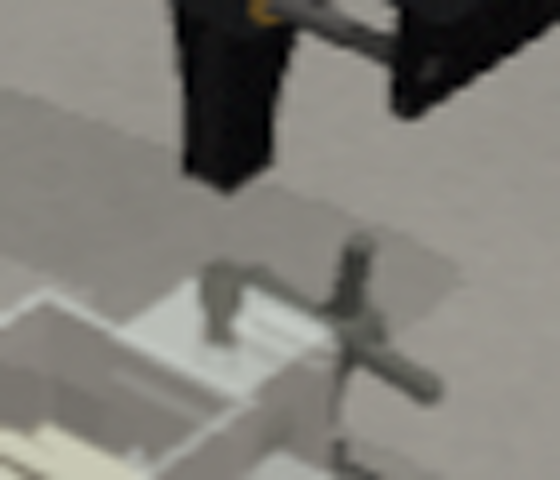

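The head shows at crop (222,268), standing a little above the top, with the closed fingertips directly above it. I'll descend and press gently.

Call:
play_rows(
  motion=[
    [[0.0015,0,0.012,0,0,0],[0.0015,0,0.022,0,0,0],[0.0015,0,0.029,0,0,0],[0.0015,0,0.032,0,0,0],[0.0015,0,0.034,0,0,0],[0.0015,0,0.036,0,0,0],[0.0015,0,0.037,0,0,0]],
  ],
)

```text
time_s: 17.98
position: [0.5228, 0.0818, 0.1261]
tcp_rot: [[0.11, 0.994, 0.001], [0.994, -0.11, -0.0], [0.0, 0.001, -1.0]]
force: [-0.6, -1.6, 3.9]
opening: 0.003
grasp_force: 2.2
```

Call:
play_rows(
  motion=[
    [[0,0,0.001,0,0,0],[0,0,0.002,0,0,0],[0,0,0.003,0,0,0],[0,0,0.003,0,0,0]],
  ],
)

```text
time_s: 18.32
position: [0.5227, 0.0818, 0.1233]
tcp_rot: [[0.11, 0.994, 0.001], [0.994, -0.11, 0.0], [0.0, 0.001, -1.0]]
force: [-0.8, 0.7, 1.9]
opening: 0.005
grasp_force: 0.9
```

Call:
play_rows(
  motion=[
    [[-0.001,0,0.001,0,0,0],[-0.001,0,0.002,0,0,0],[-0.001,0,0.003,0,0,0],[-0.001,0,0.004,0,0,0],[-0.001,0,0.004,0,0,0]],
  ],
)

```text
time_s: 18.73
position: [0.5221, 0.0805, 0.1186]
tcp_rot: [[0.11, 0.994, -0.0], [0.994, -0.11, -0.0], [-0.0, -0.0, -1.0]]
force: [0.8, 0.6, 1.2]
opening: 0.003
grasp_force: 0.8
```

Call:
play_rows(
  motion=[
    [[0,0,0.0007,0,0,0],[0,0,0.0014,0,0,0],[0,0,0.002,0,0,0],[0,0,0.0025,0,0,0],[0,0,0.0025,0,0,0]],
  ],
)

```text
time_s: 19.15
position: [0.5222, 0.0805, 0.1173]
tcp_rot: [[0.11, 0.994, 0.0], [0.994, -0.11, -0.0], [-0.0, 0.0, -1.0]]
force: [-1.4, 1.0, 10.3]
opening: 0.001
grasp_force: 5.2
```

```bash
python3 - <<'E'
from h import *
pinz();print(bot.read_state()['force'])
a=cap('scene');print(a['frame'].astype(int).mean(2)[146:162,271:286].astype(int))
E
```

```text
[69, 52, 42, 42, 42, 40, 39, 77, 74, 59, 62, 43, 22, 17, 16, 14, 15, 17, 17, 17, 15, 16, 16, 15, 13, 14, 14, 29, 103, 172, 185, 185, 191, 178, 172, 180]
[-1.8916  1.3457  9.9338]
[[128 101  15  15  17  17  14  12  14  11  10   9  53 109 133]
 [129 102  14  16  20  19  14  11  11  11   8   8  58 112 133]
 [131 103  13  16  20  18  16  11  12  11   8  10  75 120 135]
 [131 101  11  17  20  17  13  10   8   9  11   8  66 111 129]
 [124  85  14  17  21  18  13  12  11  10  10  24  63  93 111]
 [140 110  23  26  19  16  14  10  10  11  33  81 106 106 102]
 [180 156  83  72  18  16  10  12  19  53 103 154 169 148 120]
 [186 175 159 132  49  29  17  18  55 126 172 188 188 182 171]
 [186 186 186 161  95  69  38  48  94 158 185 188 196 196 192]
 [186 186 186 158  91  91  76  82 108 163 185 176 182 191 195]
 [186 186 186 160  98 100 100  97 107 164 192 185 178 176 183]
 [185 186 185 170 130 111 108 105 126 162 178 182 186 184 177]
 [188 187 184 178 165 153 149 142 154 172 169 169 175 183 186]
 [192 190 186 178 175 179 179 172 172 181 177 171 167 169 174]
 [173 187 189 181 177 180 179 172 172 182 183 180 173 168 158]
 [144 157 172 186 187 183 181 177 177 182 183 182 175 157 133]]
```

Call:
play_rows(
  motion=[
    [[0,0,0.0004,0,0,0],[0,0,0.0004,0,0,0]],
  ],
)

```text
time_s: 19.42
position: [0.5223, 0.0805, 0.1172]
tcp_rot: [[0.11, 0.994, 0.001], [0.994, -0.11, -0.0], [-0.0, 0.001, -1.0]]
force: [-1.8, 0.3, 13.3]
opening: 0.003
grasp_force: 6.4
```

Call:
play_rows(
  motion=[
    [[0,0,-0.01,0,0,0],[0,0,-0.03,0,0,0],[0,0,-0.06,0,0,0],[0,0,-0.09,0,0,0],[0,0,-0.12,0,0,0],[0,0,-0.12,0,0,0],[0,0,-0.12,0,0,0]],
  ],
)

```text
time_s: 20.0
position: [0.5228, 0.0803, 0.2375]
tcp_rot: [[0.11, 0.994, 0.003], [0.994, -0.11, -0.001], [-0.0, 0.003, -1.0]]
force: [-0.7, 0.2, -0.7]
opening: 0.008
grasp_force: 0.0
```

```bash
python3 - <<'E'
from h import *
print(bot.read_state()['force'])
a=cap('scene');print(a['frame'].astype(int).mean(2)[143:162,271:286].astype(int));c=cap('wrist')
for z in (.1,.111,.086): print(z,proj(a,W(0,0,z)),proj(c,W(0,0,z)))
u,v=np.round(proj(c,W(0,0,.1))).astype(int);print(c['frame'].astype(int).mean(2)[v-12:v+13,u-12:u+13].astype(int))
E
```

```text
[-0.7446  0.1725 -0.7251]
[[127 128 129 128 128 126 126 128 129 129 128 129 131 130 128]
 [129 128 128 130 128 126 125 128 128 128 127 128 129 129 129]
 [128 128 128 129 128 127 126 128 128 127 127 127 127 128 129]
 [126 126 125 125 128 128 128 127 129 128 128 128 130 130 130]
 [127 127 126 128 131 133 131 129 129 127 126 126 128 131 130]
 [128 129 129 132 149 158 147 137 129 115 103 103 114 129 131]
 [129 133 138 151 172 181 175 161 135 102  96 100 102 115 127]
 [133 150 173 181 177 165 152 163 166 138 113 100  98 100 113]
 [151 172 182 172 135  94 101 117 147 167 163 141 115 103  99]
 [176 182 182 160 109 104 130 151 152 166 177 173 166 144 118]
 [182 182 182 159 117 134 144 144 141 162 184 186 185 178 168]
 [183 182 182 158  99  96  98 101 114 160 184 186 193 193 188]
 [182 181 182 155  89  96 102 103 113 163 183 173 180 188 192]
 [183 182 182 157  95  96  99 102 112 163 188 181 175 174 180]
 [182 182 182 165 127 108 109 107 127 160 175 179 182 181 175]
 [184 183 182 175 162 151 147 139 151 169 166 166 172 179 183]
 [189 186 182 174 171 176 176 168 168 177 173 167 164 166 172]
 [1
[... 2185 characters left out ...]
21 218 216 216 220 222 223 223 225 224
  224 225 225 224 226 224 224]
 [221 220 221 221 221 221 221 219 220 220 220 220 221 220 221 221 221 220
  218 220 221 221 221 220 222]
 [220 218 218 218 218 218 220 220 219 217 219 220 221 219 218 219 219 219
  219 219 219 216 220 218 219]
 [222 220 221 221 220 220 222 221 222 221 221 222 221 220 221 222 222 222
  221 222 221 220 222 220 221]
 [222 223 221 222 222 222 224 224 223 224 224 223 223 224 223 222 223 223
  224 224 225 223 222 223 225]
 [223 224 223 223 223 222 224 224 224 224 224 223 223 224 225 224 223 224
  224 224 223 224 223 223 224]
 [223 224 224 223 223 224 224 224 224 224 224 223 223 223 223 223 223 224
  223 224 223 223 224 224 222]]
```

The head top is at scene row ~152, which matches z = 0.100 m (flush). The robot is clear of everything.

```bash
python3 -c "
from rig import bot
print(bot.hand_in())"
```

```text
the job is handed in; nothing more can be done
None
```

The roller is locked: the pin passed the catch and its head measures flush on the top (about 0.100 m), the last force readings peaked near 13 N on the pin and 6 N on the wheel, and the job was handed in at about 20 s.

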